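Clamp a glued panel in the four-knob press, crosswise

TASK

Clamp the glued panel in the press: going crosswise (one knob, the knob diagonally opposite, then the other two), first turn each red wing knob about an eighth of a turn clockwise, then go round crosswise again and tighten each one until you feel it come up firm on the panel. Keep the platen nearly level, do not overtighten, leave the other things on the bench alone, and let go at the end.

Things in the scene. Friction and masses are not known exactly. Their poses are not given: they have to be found in the camera images.
- press: Four-post hand press fixed to the bench: 220 x 220 x 24 mm wooden base, four steel studs at x, y = +-75 mm. Origin at the centre of the underside, z up. A glued-up panel 130 mm square lies in the middle under the platen; its thickness is unknown, so the platen meets it after 3 to 7 mm of squeeze: this must be felt at the knobs.
- platen: Loose plywood platen, 200 x 200 x 15 mm, 0.5 kg, held sideways by four guide cheeks; origin at the centre of its underside (78 mm above the bench at rest), z up. It rides on four springs of about 1 N/mm, one at each stud, and must stay nearly level: beyond 1.8 degrees of tilt it jams. The knob firmed up first gains up to 10 N as the others bring the platen level.
- hub1: Nut in wing knob 1 (far left; opposite knob 3). Origin on the knob's axis at the underside of its 40 mm dia washer; moves up and down with the knob but does not turn. The wing bar stands 10 to 36 mm above it. A rubber-faced spring washer firms it up: 0.15 to 0.3 N m to turn on the springs alone, then about 2 N m more per rad once on the panel; about 0.5 N m is right, 0.8 too much. Held still, friction hides up to 0.2 N m of it.
- knob1 (a joint): Angle of red wing knob 1 (far left, stud at [+75, +75] mm in the press frame), rad; grows as it is turned clockwise seen from above (tightening), going down 4.5 mm per rad. At 0 its washer just meets the resting platen; it starts at -0.4 to -0.1. Wing: upright bar 56 long, 12 thick, 26 mm high, on the axis; its long axis points at press yaw +0.5 minus this angle (counter-clockwise positive).
- hub2: Nut in wing knob 2 (far right; opposite knob 4). Origin on the knob's axis at the underside of its 40 mm dia washer; moves up and down with the knob but does not turn. The wing bar stands 10 to 36 mm above it. A rubber-faced spring washer firms it up: 0.15 to 0.3 N m to turn on the springs alone, then about 2 N m more per rad once on the panel; about 0.5 N m is right, 0.8 too much. Held still, friction hides up to 0.2 N m of it.
- knob2 (a joint): Angle of red wing knob 2 (far right, stud at [+75, -75] mm in the press frame), rad; grows as it is turned clockwise seen from above (tightening), going down 4.5 mm per rad. At 0 its washer just meets the resting platen; it starts at -0.4 to -0.1. Wing: upright bar 56 long, 12 thick, 26 mm high, on the axis; its long axis points at press yaw +0.7 minus this angle (counter-clockwise positive).
- hub3: Nut in wing knob 3 (near right; opposite knob 1). Origin on the knob's axis at the underside of its 40 mm dia washer; moves up and down with the knob but does not turn. The wing bar stands 10 to 36 mm above it. A rubber-faced spring washer firms it up: 0.15 to 0.3 N m to turn on the springs alone, then about 2 N m more per rad once on the panel; about 0.5 N m is right, 0.8 too much. Held still, friction hides up to 0.2 N m of it.
- knob3 (a joint): Angle of red wing knob 3 (near right, stud at [-75, -75] mm in the press frame), rad; grows as it is turned clockwise seen from above (tightening), going down 4.5 mm per rad. At 0 its washer just meets the resting platen; it starts at -0.4 to -0.1. Wing: upright bar 56 long, 12 thick, 26 mm high, on the axis; its long axis points at press yaw +0.3 minus this angle (counter-clockwise positive).
- hub4: Nut in wing knob 4 (near left; opposite knob 2). Origin on the knob's axis at the underside of its 40 mm dia washer; moves up and down with the knob but does not turn. The wing bar stands 10 to 36 mm above it. A rubber-faced spring washer firms it up: 0.15 to 0.3 N m to turn on the springs alone, then about 2 N m more per rad once on the panel; about 0.5 N m is right, 0.8 too much. Held still, friction hides up to 0.2 N m of it.
- knob4 (a joint): Angle of red wing knob 4 (near left, stud at [-75, +75] mm in the press frame), rad; grows as it is turned clockwise seen from above (tightening), going down 4.5 mm per rad. At 0 its washer just meets the resting platen; it starts at -0.4 to -0.1. Wing: upright bar 56 long, 12 thick, 26 mm high, on the axis; its long axis points at press yaw +0.6 minus this angle (counter-clockwise positive).
- glue: White glue bottle with orange cap, 72 mm dia, 170 mm high; a bystander, leave it alone. Origin at its underside.
- paintjar: Glass paint jar with black lid, 60 mm dia, 75 mm high; a bystander, leave it alone. Origin at its underside.
- pencup: Dark metal pen cup, 76 mm dia, 95 mm high; a bystander, leave it alone. Origin at its underside.
- tape: Roll of yellow tape, 90 mm dia, 24 mm high; a bystander, leave it alone. Origin at its underside.
- offcut: Wooden offcut 90 x 60 x 20 mm; a bystander, leave it alone. Origin at its underside.

How it is judged:
On the way, in this order (a step that is already met when the one before it is completed fails the run):
1. first pass: two diagonally opposite knobs have been turned down onto the platen while the other two are still where they were (((value of joint each of knob1, knob3 above 0.25 rad and value of joint each of knob2, knob4 below 0.1 rad) or (value of joint each of knob2, knob4 above 0.25 rad and value of joint each of knob1, knob3 below 0.1 rad))), for 0.1 s.
2. first pass done: all four knobs are turned down onto the platen and none is firm yet (value of joint each of knob1, knob2, knob3, knob4 above 0.25 rad and contact force between each of hub1, hub2, hub3, hub4 and platen below 14 N), for 0.1 s.
3. second pass: two diagonally opposite knobs press firmly while the other two are not firm yet (((contact force between each of hub1, hub3 and platen above 20 N and contact force between each of hub2, hub4 and platen below 14 N) or (contact force between each of hub2, hub4 and platen above 20 N and contact force between each of hub1, hub3 and platen below 14 N))), for 0.1 s.
At the end, for the whole second after the job is handed in: Each of the four knobs presses on the platen with 20 to 50 N, the platen is level to 0.015 rad, and the knobs are let go and still (contact force between hub1 and platen between 20 and 50 N and contact force between hub2 and platen between 20 and 50 N and contact force between hub3 and platen between 20 and 50 N and contact force between hub4 and platen between 20 and 50 N and angle between platen's own z axis and vertical below 0.015 rad and velocity of joint knob1 between -0.05 and 0.05 rad/s and velocity of joint knob2 between -0.05 and 0.05 rad/s and velocity of joint knob3 between -0.05 and 0.05 rad/s and velocity of joint knob4 between -0.05 and 0.05 rad/s); the robot touches nothing.
It fails at once if a knob presses with more than 75 N: the glued panel is crushed (contact force between any of hub1, hub2, hub3, hub4 and platen above 75 N).
It fails at once if the platen tilts more than 0.032 rad (1.8 degrees) and jams (angle between platen's own z axis and vertical above 0.032 rad).
It fails at once if a bystander is moved more than 25 mm (distance of any of glue, paintjar, pencup, tape, offcut from where it was at the start of the episode above 0.025 m).
It also fails if it takes over 72 s, if anything falls off the work surface, if the arm or the gripper's body presses on something with over 40 N, if the wrist force passes 120 N, or if a joint passes its speed limit or range.

ROBOT

A 6-joint arm with a two-finger parallel gripper is mounted at the origin on the work surface. World frame = base frame: x ahead of the robot, y to its left, z up, the work surface at z = 0. Lengths are in m, angles in rad, forces in N, time in s.
With the tool pointing down it reaches from about 0.25 to 0.775 m from the base axis. Payload 8.9 kg.
Tool frame: the origin (TCP) lies at the very end of the fingers, on their centre line; the grasp point (between the pads) lies 19 mm behind it (ctrl.grip_depth is the distance from the TCP to the grasp point, in m); z points along the fingers, x is the direction in which the jaws open and shut, and the axes are right-handed (so a half turn about z gives the same grasp; the last joint's range is limited). The gripper opens to 85 mm and grips with 20 to 120 N. Pads are 22 mm wide; open, the fingers measure 114 mm over their backs; the gripper's body (76 mm by 85 mm) begins 54 mm behind the grasp point. The pads swing forward as they close: fully open they stand 13 mm farther back than shut.
Start: joints at [-1.276, 0.291, -0.153, 1.127, 0, 1.431], TCP at [0.221, -0.476, 0.231] pointing down, gripper open.
Joint ranges: [-2.52, 2.52], [-0.91, 1.74], [-1.3, 1.37], [-1.96, 2.02], [-1.52, 1.47], [-3.14, 3.14]. Speed limits (rad/s): [2.22, 2.22, 2.79, 3.14, 3.14, 3.14].

INTERFACE

Orientations are given as [roll, pitch, yaw] about the fixed x, y, z axes, in that order (R = Rz(yaw) Ry(pitch) Rx(roll)).
In Python, from bench import ctrl, vision, ticket, nets gives the robot as it stands.
- The arm moves only by the tool jog_arm, never from a script. Its argument "commands" is a list of rows, each an object of numbers: "tx", "ty", "tz": the shift along the tool's x, y, z in cm; "wx", "wy", "wz": the turn, a rotation vector about the tool's x, y, z in degrees. In form: [{"tx": .., "ty": .., "tz": .., "wx": .., "wy": .., "wz": ..}, ...]. A call has 1 to 12 rows; each row is the pose to reach, as a shift and turn from the pose commanded when the call began, along the tool's axes at that moment; what a row does not reach only later rows make up. A row lasts 1/8 s, in which the tool goes at most 62.5 mm and 10.7 degrees, less where a joint would pass 70% of its speed; a pose out of reach is approached as far as the arm can. A call with a gripper value outside its range is refused whole. "hand" is the closure, from -1 (fully open) to 1 (shut), so that 0 is half open, set as the call begins (left out, the last holds). The fingers move at their own pace and stop on an object; the grip force is fixed at half the most. Time passes only in rows, so rows that repeat a pose let the fingers close. It gives the time, the measured TCP pose, the force and the opening at its end, in the units of the state.
- ctrl.read_state(): the state, without advancing time (a new reading comes with each control period).
- vision.snapshot(name): name is "scene" or "top" or "wrist"; returns the picture (400x640x3 uint8, red, green, blue); there is no depth.
- vision.get_calibration(name): a dict with "fx", "fy", "cx", "cy" (pixels), "R" (3x3) and "t" (3): a world point X has camera coordinates R X + t; the wrist camera has in their place "hand_eye" (4x4, takes a point from camera to tool coordinates, whose origin is the TCP and whose axes are the tool frame's). Camera axes: x right, y down, z forward; pixel columns grow to the right and rows downward; lengths in m; the calibration is good to about 2 mm. The wrist camera is an equidistant fisheye: a pixel r from the principal point sees the ray r / f radians off the axis. A picture is of the moment at which its call begins: read the wrist's pose just before it. get_calibration takes no time and is no camera call.
- ticket.close_job(): hands the job in, once; it reports no verdict.
Trained networks look in the newest picture that a camera, given by its name, has taken for a name from the list of things; names that differ only in an ending like _2 or _b are one class to them, and where a whole thing is asked for, a point or a joint stands for the part that bears it (a point fixed in the world has none). Each returns a list of dicts, best first, with "conf" (0 to 1); they miss things now and then, are a little off and sometimes report something else, mostly with a low value. They report only what shows in the picture. A call takes as long as a camera call.
- nets.search_frame(camera, query): "at" ([column, row] in pixels, amid what is visible of it).
- nets.landmark_of(camera, query): "at" ([column, row] in pixels: a listed point, or the origin of a listed thing).
The state is a dict: "t": time; "joints": joint angles; "dq": joint speeds; "joint_efforts": joint torques, N m; "ee_pos": TCP position; "ee_rot": TCP orientation; "wrist_force": force on the tool from outside, world axes, zero at the start; "torque": the same for the moment, N m; "finger_gap": finger opening in m.
Only numpy, scipy, OpenCV 4.12 (cv2) and the standard library are available. Lean on these libraries where they do the work, as an engineer would, in place of code of your own. Each camera call takes 0.05 s, during which the arm holds its last target. There are 200 camera calls.

## Working session

There is one attempt and no reset: what is moved stays moved. The work goes in short steps, Python scripts to look and compute and a tool call to move; the robot and the scene stay as the last step left them, time stands still between calls to the robot, and variables do not carry over. Pictures are saved under pics/ and viewed, on a budget of 10 in all, crops included, one or two more only if the job needs it, and the job is handed in when it is done.

Besides the shell and the picture viewer there is one more tool, called as a command line: name --argument value ..., lists and objects as JSON in quotes. jog_arm: Moves the arm, as the interface text tells. Its arguments: {"type":"object","properties":{"commands":{"type":"array","items":{"type":"object","properties":{"tx":{"type":"number"},"ty":{"type":"number"},"tz":{"type":"number"},"wx":{"type":"number"},"wy":{"type":"number"},"wz":{"type":"number"}}}},"hand":{"type":"number"}},"required":["commands"]}

```bash
ls; mkdir -p pics; python3 - <<'E'
from bench import ctrl, vision, nets
import cv2, numpy as np
for c in ["scene","top"]:
    im=vision.snapshot(c); cv2.imwrite(f"pics/{c}0.png",im[:,:,::-1])
    k=vision.get_calibration(c); print(c,{a:np.round(b,4).tolist() for a,b in k.items()})
    for q in ["hub1","hub2","hub3","hub4","knob1","knob2","knob3","knob4","press","platen"]:
        print(q,[(np.round(d["at"],1).tolist(),round(d["conf"],2)) for d in nets.landmark_of(c,q)[:4]])
s=ctrl.read_state(); print(s); print(vision.get_calibration("wrist"), ctrl.grip_depth)
E
```

```text
pics
scene {'fx': 514.3941, 'fy': 514.3941, 'cx': 316.8955, 'cy': 201.6359, 'R': [[-0.3916, 0.9201, 0.0031], [0.76, 0.3253, -0.5627], [-0.5188, -0.218, -0.8267]], 't': [0.1885, -0.3242, 1.4857]}
hub1 [([343.6, 194.4], 0.92), ([336.2, 249.9], 0.83), ([260.5, 244.4], 0.65), ([276.7, 183.3], 0.57)]
hub2 [([343.6, 194.4], 0.92), ([336.2, 249.9], 0.83), ([260.5, 244.4], 0.65), ([276.7, 183.3], 0.57)]
hub3 [([343.6, 194.4], 0.92), ([336.2, 249.9], 0.83), ([260.5, 244.4], 0.65), ([276.7, 183.3], 0.57)]
hub4 [([343.6, 194.4], 0.92), ([336.2, 249.9], 0.83), ([260.5, 244.4], 0.65), ([276.7, 183.3], 0.57)]Traceback (most recent call last):
  File "<stdin>", line 7, in <module>
ValueError: it knows: glue, hub, offcut, paintjar, pencup, platen, press, tape
```

```bash
python3 - <<'E'
from bench import ctrl, vision, nets
import cv2, numpy as np
c="top"
im=vision.snapshot(c); cv2.imwrite(f"pics/{c}0.png",im[:,:,::-1])
k=vision.get_calibration(c); print(c,{a:np.round(b,4).tolist() for a,b in k.items()})
for q in ["hub1","press","platen"]:
    print(q,[(np.round(d["at"],1).tolist(),round(d["conf"],2)) for d in nets.landmark_of(c,q)[:5]])
s=ctrl.read_state(); print(s); print(vision.get_calibration("wrist"), ctrl.grip_depth)
a=cv2.imread("pics/scene0.png");b=cv2.imread("pics/top0.png")
cv2.imwrite("pics/both.png",np.vstack([a,b])[:, :] if 0 else cv2.resize(np.vstack([a[50:350],b[50:350]]),(640,600)))
E
```

```text
top {'fx': 494.0908, 'fy': 494.0908, 'cx': 316.8367, 'cy': 195.4987, 'R': [[0.0099, -0.9999, 0.0046], [-0.9989, -0.0101, -0.0455], [0.0455, -0.0041, -0.999]], 't': [0.0039, 0.4984, 1.5787]}
hub1 [([306.7, 207.6], 0.56), ([292.1, 159.0], 0.55), ([339.9, 151.1], 0.53), ([351.8, 197.6], 0.51)]
press [([442.5, 165.6], 0.43)]
platen [([323.3, 184.9], 0.72), ([211.4, 218.2], 0.52)]
{'t': 0.45, 'joints': array([-1.27629498e+00,  2.90776420e-01, -1.53455730e-01,  1.12670512e+00,
       -9.10357975e-06,  1.43149375e+00]), 'dq': array([ 0.0002849 , -0.0003453 ,  0.00058137, -0.00029789, -0.00078167,
        0.0012019 ]), 'joint_efforts': array([-2.13192594e-03, -5.36591899e+01,  3.31375444e+01,  4.09043205e-03,
       -3.32707286e-04, -5.12159168e-07]), 'ee_pos': array([ 0.22065879, -0.47633303,  0.23124455]), 'ee_rot': array([-3.14158210e+00,  1.40846577e-04, -1.13699240e+00]), 'wrist_force': array([-0.22198693,  0.53064446,  0.73229713]), 'torque': array([ 0.01699568, -0.03972595, -0.01407063]), 'finger_gap': 0.08558893001324883}
{'fx': 309.70691628693146, 'fy': 309.70691628693146, 'cx': 315.7854645881796, 'cy': 196.6172310968508, 'hand_eye': array([[ 9.99999072e-01,  7.58082025e-04,  1.13207754e-03,
         7.79853888e-04],
       [-1.03236512e-03,  9.63834369e-01,  2.66499987e-01,
        -6.81269347e-02],
       [-8.89106389e-04, -2.66500908e-01,  9.63834257e-01,
        -1.42300684e-01],
       [ 0.00000000e+00,  0.00000000e+00,  0.00000000e+00,
         1.00000000e+00]])} 0.0187
```

View pics/both.png

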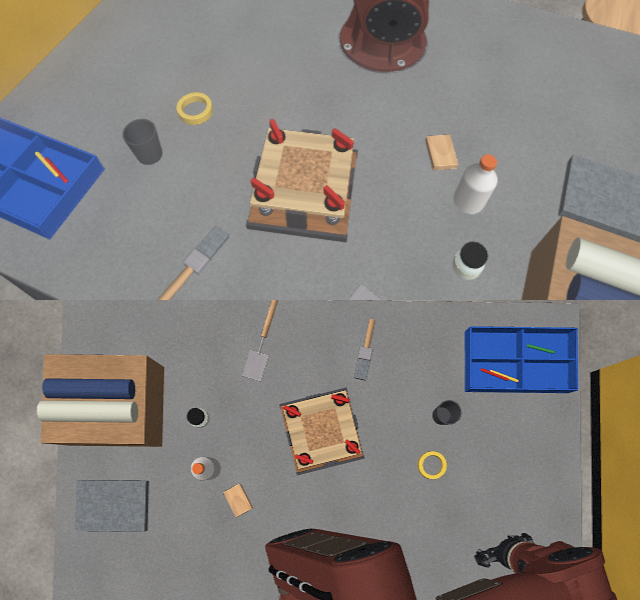

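```bash
cat > h.py <<'E'
import numpy as np
from scipy.spatial.transform import Rotation as Ro
from scipy.optimize import least_squares
from bench import ctrl, vision, nets
S=np.array([[75,75],[75,-75],[-75,-75],[-75,75]])/1e3
def proj(k,X):
    c=X@np.array(k["R"]).T+k["t"]; return np.c_[k["fx"]*c[:,0]/c[:,2]+k["cx"],k["fy"]*c[:,1]/c[:,2]+k["cy"]]
def tool():
    s=ctrl.read_state(); return s, np.array(s["ee_pos"]), Ro.from_euler("xyz",s["ee_rot"]).as_matrix()
def hubs(p,z=.0945):
    c,s=np.cos(p[2]),np.sin(p[2]); return np.c_[p[:2]+S@np.array([[c,s],[-s,c]]),np.full(4,z)]
def rel(pos,yaw):
    "row (cm, deg) from present measured pose to tool-down pose"
    s,p,R=tool(); R2=Ro.from_euler("xyz",[np.pi,0,yaw]).as_matrix()
    return np.round(R.T@(np.array(pos)-p)*100,2), np.round(np.degrees(Ro.from_matrix(R.T@R2).as_rotvec()),1)
def wpix(X,p,R):
    k=vision.get_calibration("wrist");H=np.array(k["hand_eye"])
    c=((np.atleast_2d(X)-p)@R-H[:3,3])@H[:3,:3]
    r=np.hypot(c[:,0],c[:,1]);th=np.arctan2(r,c[:,2])
    return np.c_[k["cx"]+k["fx"]*th*c[:,0]/r,k["cy"]+k["fy"]*th*c[:,1]/r]
def wray(uv,p,R,z):
    k=vision.get_calibration("wrist");H=np.array(k["hand_eye"])
    d=(np.atleast_2d(uv)-[k["cx"],k["cy"]])/k["fx"];th=np.hypot(d[:,0],d[:,1])
    v=np.c_[d*(np.sin(th)/np.maximum(th,1e-9))[:,None],np.cos(th)]
    v=v@H[:3,:3].T@R.T;o=p+R@H[:3,3]
    return o+v*((z-o[2])/v[:,2])[:,None]
E
python3 - <<'E'
from h import *
T=vision.get_calibration("top");C=vision.get_calibration("scene")
t=np.array([[292.1,159],[339.9,151.1],[351.8,197.6],[306.7,207.6]]);c=np.array([[336.2,249.9],[260.5,244.4],[276.7,183.3],[343.6,194.4]])
for w in [(1,1),(1,0),(0,1)]:
    f=lambda p:np.r_[w[0]*(proj(T,hubs(p))-t).ravel(),w[1]*(proj(C,hubs(p))-c).ravel()]
    r=least_squares(f,[.5,0,.2]);print(r.x.round(4),r.fun.round(1))
p=least_squares(lambda p:np.r_[(proj(T,hubs(p))-t).ravel(),(proj(C,hubs(p))-c).ravel()],[.5,0,.2]).x
print(hubs(p).round(4))
for yaw in [p[2],p[2]+np.pi/2,p[2]-np.pi/2]:
    print(yaw,rel([p[0]-0.0,p[1],.32],yaw), Ro.from_euler("xyz",[np.pi,0,yaw]).as_matrix().round(2).tolist())
E
```

```text
[ 0.5439 -0.0055  0.2528] [ 0.   2.5 -0.2 -1.3 -0.2 -0.3 -2.9  1.5 -3.2  1.7  2.4 -2.2 -0.2  2.4
 -1.9 -0.6]
[ 0.5459 -0.0079  0.2419] [ 1.   1.6  0.9 -1.7  0.4 -0.6 -2.4  0.7 -0.   0.   0.  -0.  -0.   0.
 -0.   0. ]
[ 0.5428 -0.0043  0.2585] [-0.   0.  -0.  -0.  -0.  -0.  -0.   0.  -2.2  1.4  3.3 -2.2  0.3  2.3
 -1.4 -1. ]
[[ 0.5978  0.0859  0.0945]
 [ 0.6353 -0.0593  0.0945]
 [ 0.4901 -0.0968  0.0945]
 [ 0.4526  0.0484  0.0945]]
0.25284670023813444 (array([-29.14, -49.12,  -8.87]), array([ -0. ,   0. , -79.6])) [[0.97, 0.25, 0.0], [0.25, -0.97, -0.0], [0.0, 0.0, -1.0]]
1.823643027033031 (array([-29.14, -49.12,  -8.87]), array([  -0. ,    0. , -169.6])) [[-0.25, 0.97, 0.0], [0.97, 0.25, 0.0], [0.0, 0.0, -1.0]]
-1.317949626556762 (array([-29.14, -49.12,  -8.87]), array([ 0. ,  0. , 10.4])) [[0.25, -0.97, -0.0], [-0.97, -0.25, -0.0], [0.0, 0.0, -1.0]]
```

jog_arm --commands '[{"tx": -29,"ty": -49,"tz": -7,"wz": -115},{"tx": -29,"ty": -49,"tz": -7,"wz": -115},{"tx": -29,"ty": -49,"tz": -7,"wz": -115},{"tx": -29,"ty": -49,"tz": -7,"wz": -115},{"tx": -29,"ty": -49,"tz": -7,"wz": -115},{"tx": -29,"ty": -49,"tz": -7,"wz": -115},{"tx": -29,"ty": -49,"tz": -7,"wz": -115},{"tx": -29,"ty": -49,"tz": -7,"wz": -115},{"tx": -29,"ty": -49,"tz": -7,"wz": -115},{"tx": -29,"ty": -49,"tz": -7,"wz": -115},{"tx": -29,"ty": -49,"tz": -7,"wz": -115},{"tx": -29,"ty": -49,"tz": -7,"wz": -115}]' --hand 0

```text
schema error: expected keys tx, ty, tz, wx, wy, wz
```

jog_arm --commands '[{"tx": -29,"ty": -49,"tz": -7,"wx": 0,"wy": 0,"wz": -115},{"tx": -29,"ty": -49,"tz": -7,"wx": 0,"wy": 0,"wz": -115},{"tx": -29,"ty": -49,"tz": -7,"wx": 0,"wy": 0,"wz": -115},{"tx": -29,"ty": -49,"tz": -7,"wx": 0,"wy": 0,"wz": -115},{"tx": -29,"ty": -49,"tz": -7,"wx": 0,"wy": 0,"wz": -115},{"tx": -29,"ty": -49,"tz": -7,"wx": 0,"wy": 0,"wz": -115},{"tx": -29,"ty": -49,"tz": -7,"wx": 0,"wy": 0,"wz": -115},{"tx": -29,"ty": -49,"tz": -7,"wx": 0,"wy": 0,"wz": -115},{"tx": -29,"ty": -49,"tz": -7,"wx": 0,"wy": 0,"wz": -115},{"tx": -29,"ty": -49,"tz": -7,"wx": 0,"wy": 0,"wz": -115},{"tx": -29,"ty": -49,"tz": -7,"wx": 0,"wy": 0,"wz": -115},{"tx": -29,"ty": -49,"tz": -7,"wx": 0,"wy": 0,"wz": -115}]' --hand 0

```text
t: 1.95
ee_pos: [0.5434, -0.007, 0.3012]
ee_rot: [-3.141, 0.0, 0.87]
wrist_force: [-0.7, -0.3, 0.0]
finger_gap: 0.0429
```

```bash
python3 - <<'E'
from h import *
import cv2
s,p,R=tool(); print(s["joints"],p,s["ee_rot"],s["finger_gap"],s["t"])
im=vision.snapshot("wrist"); cv2.imwrite("pics/w1.png",im[:,:,::-1])
h=[d["at"] for d in nets.landmark_of("wrist","hub")[:6]]; print(np.round(h,1).tolist(), wray(h,p,R,.0945).round(4).tolist())
E
```

```text
[-1.47421953e-01  3.00032159e-01  4.24779780e-02  1.31351416e+00
 -6.47732485e-06  5.53689199e-01] [ 0.54338863 -0.00699554  0.30117905] [-3.14136469e+00  1.48540893e-04  8.69685193e-01] 0.042948675309260206 1.95
[[231.0, 189.4], [302.6, 78.8], [405.5, 159.9], [334.3, 253.3]] [[0.4946, -0.0979, 0.0945], [0.4536, 0.0497, 0.0945], [0.6, 0.0826, 0.0945], [0.6375, -0.0559, 0.0945]]
```

View pics/w1.png

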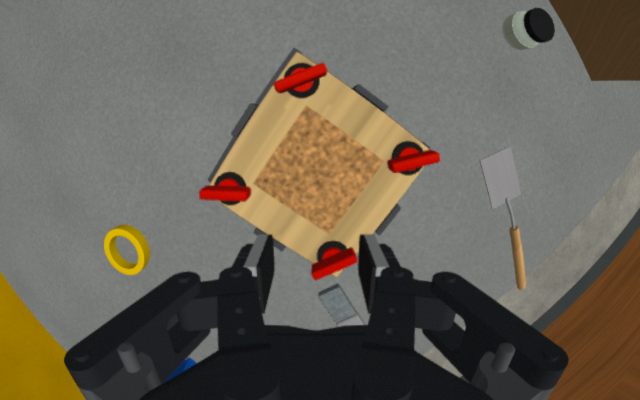

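```bash
cat >> h.py <<'E'
import cv2
def wings(im,p,R,hz=.0945,lo=150):
    m=((im[:,:,0]>lo)&(im[:,:,1]<70)&(im[:,:,2]<70)).astype(np.uint8)
    n,l,st,_=cv2.connectedComponentsWithStats(m); out=[]
    for i in range(1,n):
        if st[i,4]<150: continue
        v,u=np.nonzero(l==i); X=wray(np.c_[u,v],p,R,hz+.036)[:,:2]
        (c,(w,h),a)=cv2.minAreaRect((X*1000).astype(np.float32))
        q=X-X.mean(0);e,V=np.linalg.eigh(q.T@q);d=V[:,1]; ang=np.arctan2(d[1],d[0])
        out.append((np.array(c)/1000,(ang)%np.pi,round(w),round(h),len(u)))
    return out
E
python3 - <<'E'
from h import *
im=cv2.imread("pics/w1.png")[:,:,::-1]
p=np.array([0.54338863,-0.00699554,0.30117905]);R=Ro.from_euler("xyz",[-3.14136,.00015,.869685]).as_matrix()
red=im[(im[:,:,0]>90)&(im[:,:,1]<70)&(im[:,:,2]<70)];print(np.percentile(red[:,0],[5,25,50,75,95]))
for lo in (120,150,190):
    for o in wings(im,p,R,lo=lo): print(lo,o[0].round(4),round(o[1],3),o[2:])
W=wings(im,p,R,lo=190)
c=np.array([[.6,.0826],[.6375,-.0559],[.4946,-.0979],[.4536,.0497]])
f=lambda q:(hubs(q)[:,:2]-c).ravel()*1e3
r=least_squares(f,[.54,0,.25]);print(r.x,r.fun.round(1))
E
```

```text
[ 93.  98. 101. 106. 193.]
120 [0.4524 0.0481] 1.255 (54, 15, 633)
120 [0.5984 0.0856] 1.132 (54, 13, 519)
120 [ 0.4892 -0.0906] 0.925 (59, 23, 738)
120 [ 0.6364 -0.0567] 1.359 (56, 18, 418)
150 [0.4525 0.0487] 1.25 (53, 14, 563)
150 [0.5987 0.0861] 1.129 (53, 11, 451)
150 [ 0.4928 -0.0953] 0.834 (54, 10, 438)
150 [ 0.6369 -0.0577] 1.336 (54, 10, 360)
190 [0.4541 0.0486] 1.234 (51, 6, 300)
190 [0.5986 0.0871] 1.106 (51, 7, 237)
190 [ 0.4928 -0.0956] 0.805 (51, 7, 217)
[ 0.546425   -0.005375    0.26053748] [-0.4  3.8  0.7 -2.6 -1.3  0.7  1.  -1.9]
```

```bash
python3 - <<'E'
from h import *
print(rel([.5985,.0862,.2],2.70))
E
```

```text
(array([10.71, -1.85, 10.13]), array([  -0.,    0., -105.]))
```

jog_arm --commands '[{"tx": 10.7,"ty": -1.8,"tz": 10.1,"wx": 0,"wy": 0,"wz": -105},{"tx": 10.7,"ty": -1.8,"tz": 10.1,"wx": 0,"wy": 0,"wz": -105},{"tx": 10.7,"ty": -1.8,"tz": 10.1,"wx": 0,"wy": 0,"wz": -105},{"tx": 10.7,"ty": -1.8,"tz": 10.1,"wx": 0,"wy": 0,"wz": -105},{"tx": 10.7,"ty": -1.8,"tz": 10.1,"wx": 0,"wy": 0,"wz": -105},{"tx": 10.7,"ty": -1.8,"tz": 10.1,"wx": 0,"wy": 0,"wz": -105},{"tx": 10.7,"ty": -1.8,"tz": 10.1,"wx": 0,"wy": 0,"wz": -105},{"tx": 10.7,"ty": -1.8,"tz": 10.1,"wx": 0,"wy": 0,"wz": -105},{"tx": 10.7,"ty": -1.8,"tz": 10.1,"wx": 0,"wy": 0,"wz": -105},{"tx": 10.7,"ty": -1.8,"tz": 10.1,"wx": 0,"wy": 0,"wz": -105},{"tx": 10.7,"ty": -1.8,"tz": 10.1,"wx": 0,"wy": 0,"wz": -105}]'

```text
t: 3.42
ee_pos: [0.5986, 0.0857, 0.2004]
ee_rot: [3.142, 0.0, 2.699]
wrist_force: [0.1, 0.0, -0.4]
finger_gap: 0.0423
```

```bash
python3 - <<'E'
from h import *
s,p,R=tool(); print(s["joints"].round(3),p,s["ee_rot"],s["t"],s["torque"])
im=vision.snapshot("wrist"); cv2.imwrite("pics/w2.png",im[:,:,::-1])
for lo in(120,150,190):
  for o in wings(im,p,R,lo=lo): print(lo,o[0].round(4),round(o[1],3),o[2:])
E
```

```text
[ 0.021  0.46   0.018  1.128  0.    -1.107] [0.5986162  0.08573267 0.20036383] [3.14154168e+00 6.54223380e-05 2.69915232e+00] 3.425 [ 0.06318541 -0.0161809   0.01025662]
120 [ 0.6371 -0.0561] 1.353 (58, 16, 1012)
120 [ 0.6227 -0.0476] 1.32 (21, 7, 217)
120 [0.4555 0.0479] 1.238 (55, 18, 914)
120 [0.4736 0.0427] 1.242 (20, 7, 208)
120 [0.5987 0.0851] 1.133 (54, 23, 1435)
150 [ 0.6374 -0.0575] 1.332 (55, 10, 879)
150 [ 0.6227 -0.0483] 1.33 (19, 6, 176)
150 [0.4549 0.048 ] 1.248 (53, 10, 816)
150 [0.4741 0.0428] 1.259 (20, 7, 183)
150 [0.5964 0.087 ] 1.103 (52, 16, 1178)
190 [ 0.6376 -0.0578] 1.316 (51, 7, 490)
190 [0.4547 0.0484] 1.253 (51, 6, 475)
190 [0.5989 0.0866] 1.122 (51, 7, 633)
```

View pics/w2.png

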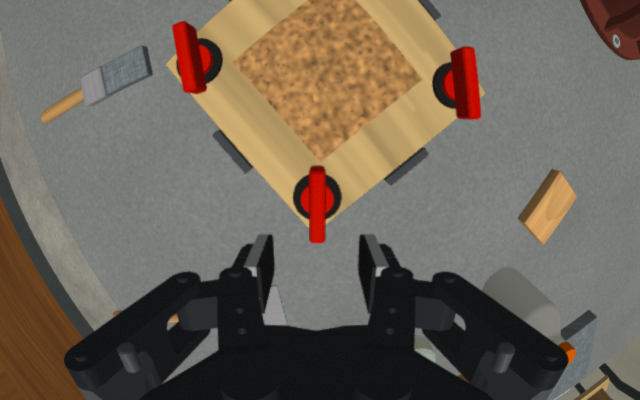

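jog_arm --commands '[{"tx": 0,"ty": 0.1,"tz": 5,"wx": 0,"wy": 0,"wz": 0},{"tx": 0,"ty": 0.1,"tz": 9.3,"wx": 0,"wy": 0,"wz": 0},{"tx": 0,"ty": 0.1,"tz": 9.3,"wx": 0,"wy": 0,"wz": 0}]'

```text
t: 3.85
ee_pos: [0.5965, 0.0868, 0.1046]
ee_rot: [-3.139, -0.005, 2.699]
wrist_force: [0.1, -0.5, 1.5]
finger_gap: 0.0427
```

jog_arm --commands '[{"tx": 0,"ty": 0,"tz": 0,"wx": 0,"wy": 0,"wz": 0},{"tx": 0,"ty": 0,"tz": 0,"wx": 0,"wy": 0,"wz": 0},{"tx": 0,"ty": 0,"tz": 0,"wx": 0,"wy": 0,"wz": 0},{"tx": 0,"ty": 0,"tz": 0,"wx": 0,"wy": 0,"wz": 0}]' --hand 1

```text
t: 4.35
ee_pos: [0.5991, 0.0877, 0.1097]
ee_rot: [3.14, 0.001, 2.702]
wrist_force: [-6.8, 2.5, 8.2]
finger_gap: 0.011
```

```bash
python3 - <<'E'
from h import *
s,p,R=tool(); print(s["joints"].round(3),p,s["ee_rot"],s["t"],s["wrist_force"],s["torque"],s["finger_gap"])
E
```

```text
[ 2.400e-02  5.280e-01 -1.200e-01  9.210e-01  1.000e-03 -1.107e+00] [0.599101   0.08769624 0.10966608] [3.14007303e+00 6.14236674e-04 2.70232342e+00] 4.35 [-6.77341029  2.45784297  8.1621692 ] [ 0.53062958  1.28292833 -0.08783412] 0.011034577186182339
```

jog_arm --commands '[{"tx": 0,"ty": 0,"tz": -0.1,"wx": 0,"wy": 0,"wz": 8},{"tx": 0,"ty": 0,"tz": -0.05,"wx": 0,"wy": 0,"wz": 16},{"tx": 0,"ty": 0,"tz": 0.05,"wx": 0,"wy": 0,"wz": 24},{"tx": 0,"ty": 0,"tz": 0.1,"wx": 0,"wy": 0,"wz": 32},{"tx": 0,"ty": 0,"tz": 0.2,"wx": 0,"wy": 0,"wz": 40},{"tx": 0,"ty": 0,"tz": 0.25,"wx": 0,"wy": 0,"wz": 47},{"tx": 0,"ty": 0,"tz": 0.3,"wx": 0,"wy": 0,"wz": 52},{"tx": 0,"ty": 0,"tz": 0.3,"wx": 0,"wy": 0,"wz": 52}]'

```text
t: 5.35
ee_pos: [0.5996, 0.0867, 0.1058]
ee_rot: [3.14, 0.001, 1.795]
wrist_force: [-2.1, -1.6, 1.4]
finger_gap: 0.0106
```

```bash
python3 - <<'E'
from h import *
s,p,R=tool(); print(s["joints"].round(3),p,s["ee_rot"],s["t"],s["wrist_force"],s["torque"],s["finger_gap"])
im=vision.snapshot("wrist"); cv2.imwrite("pics/w3.png",im[:,:,::-1])
for o in wings(im,p,R,lo=190): print(o[0].round(4),round(o[1],3),o[2:])
y=s["ee_rot"][2]-np.radians(0)
z=.17
print(rel([.599,.0866,z],2.699-.9), rel([.4928,-.0956,z],.82+np.pi/2), rel([.4928,-.0956,.1075],.82+np.pi/2))
E
```

```text
[ 0.023  0.533 -0.124  0.913 -0.001 -0.201] [0.59964478 0.08672127 0.10575062] [3.14013918e+00 9.92979855e-04 1.79499839e+00] 5.35 [-2.14246975 -1.64294172  1.42560847] [-0.58743988  0.41961979 -0.07106287] 0.010583850800397176
[0.5966 0.0874] 0.202 (49, 5, 1050)
(array([-0.  , -0.06, -6.43]), array([ 0.1,  0.1, -0.2])) (array([-15.39, -14.48,  -6.44]), array([  0.1,   0.1, -34.1])) (array([-15.38, -14.49,  -0.19]), array([  0.1,   0.1, -34.1]))
```

View pics/w3.png

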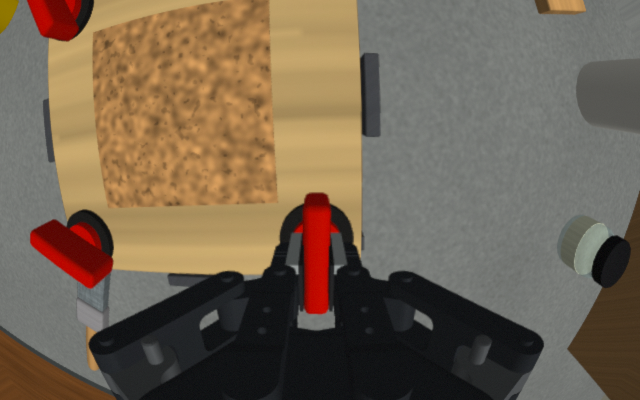

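jog_arm --commands '[{"tx": 0,"ty": 0,"tz": 0,"wx": 0,"wy": 0,"wz": 0},{"tx": 0,"ty": 0,"tz": 0,"wx": 0,"wy": 0,"wz": 0},{"tx": 0,"ty": 0,"tz": -5.8,"wx": 0,"wy": 0,"wz": 0},{"tx": -4,"ty": -3.6,"tz": -6.4,"wx": 0,"wy": 0,"wz": -9},{"tx": -8,"ty": -7.5,"tz": -6.4,"wx": 0,"wy": 0,"wz": -18},{"tx": -12,"ty": -11.3,"tz": -6.4,"wx": 0,"wy": 0,"wz": -27},{"tx": -15.4,"ty": -14.5,"tz": -6.4,"wx": 0,"wy": 0,"wz": -34},{"tx": -15.4,"ty": -14.5,"tz": -6.4,"wx": 0,"wy": 0,"wz": -34},{"tx": -15.4,"ty": -14.5,"tz": -3,"wx": 0,"wy": 0,"wz": -34},{"tx": -15.4,"ty": -14.5,"tz": -0.3,"wx": 0,"wy": 0,"wz": -34},{"tx": -15.4,"ty": -14.5,"tz": -0.3,"wx": 0,"wy": 0,"wz": -34}]' --hand 0

```text
t: 6.78
ee_pos: [0.491, -0.0942, 0.106]
ee_rot: [-3.141, -0.003, 2.389]
wrist_force: [-1.0, 1.0, -0.5]
finger_gap: 0.0427
```

```bash
python3 - <<'E'
from h import *
s,p,R=tool(); print(s["joints"].round(3),p,s["ee_rot"],s["t"],s["wrist_force"],s["torque"],s["finger_gap"])
im=vision.snapshot("wrist"); cv2.imwrite("pics/w4.png",im[:,:,::-1])
for o in wings(im,p,R,lo=190): print(o[0].round(4),round(o[1],3),o[2:])
E
```

```text
[-0.336  0.357 -0.415  0.802  0.    -1.154] [ 0.49104807 -0.0942248   0.10596186] [-3.14066114 -0.00314593  2.38864388] 6.775 [-1.04033015  1.03743929 -0.4809568 ] [0.00449058 0.02481058 0.02801158] 0.04269053135538823
[ 0.4917 -0.0969] 0.831 (51, 8, 2008)
[ 0.4781 -0.1002] 0.836 (17, 5, 303)
[ 0.4902 -0.1112] 0.833 (15, 4, 230)
```

View pics/w4.png

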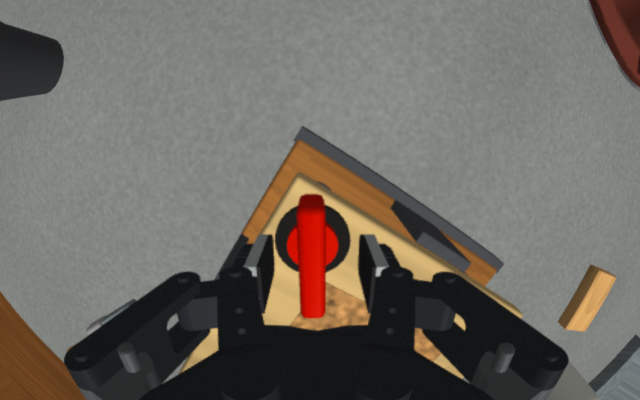

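jog_arm --commands '[{"tx": -0.2,"ty": -0.1,"tz": -0.2,"wx": 0,"wy": 0,"wz": 0},{"tx": -0.2,"ty": -0.1,"tz": -0.2,"wx": 0,"wy": 0,"wz": 0},{"tx": -0.2,"ty": -0.1,"tz": -0.2,"wx": 0,"wy": 0,"wz": 0},{"tx": -0.2,"ty": -0.1,"tz": -0.2,"wx": 0,"wy": 0,"wz": 0},{"tx": -0.2,"ty": -0.1,"tz": -0.15,"wx": 0,"wy": 0,"wz": 8},{"tx": -0.2,"ty": -0.1,"tz": -0.1,"wx": 0,"wy": 0,"wz": 16},{"tx": -0.2,"ty": -0.1,"tz": 0,"wx": 0,"wy": 0,"wz": 24},{"tx": -0.2,"ty": -0.1,"tz": 0.05,"wx": 0,"wy": 0,"wz": 32},{"tx": -0.2,"ty": -0.1,"tz": 0.1,"wx": 0,"wy": 0,"wz": 40},{"tx": -0.2,"ty": -0.1,"tz": 0.15,"wx": 0,"wy": 0,"wz": 47}]' --hand 1

```text
t: 8.07
ee_pos: [0.4926, -0.097, 0.1073]
ee_rot: [3.141, -0.0, 1.564]
wrist_force: [-6.2, 3.7, 11.6]
finger_gap: 0.0105
```

```bash
python3 - <<'E'
from h import *
s,p,R=tool(); print(s["joints"].round(3),p,s["ee_rot"],s["t"],s["wrist_force"],s["torque"],s["finger_gap"])
print(rel([.6375,-.0577,.17],1.32+np.pi/2))
E
```

```text
[-0.341  0.356 -0.412  0.802  0.001 -0.334] [ 0.49262688 -0.0969964   0.10731643] [ 3.14106060e+00 -4.49929311e-04  1.56443382e+00] 8.075 [-6.19411873  3.67804606 11.64997563] [0.62690409 1.22041793 0.16316624] 0.010511053567165599
(array([ 4.02, 14.47, -6.26]), array([  0.,  -0., -76.]))
```

jog_arm --commands '[{"tx": 0,"ty": 0,"tz": 0,"wx": 0,"wy": 0,"wz": 0},{"tx": 0,"ty": 0,"tz": 0,"wx": 0,"wy": 0,"wz": 0},{"tx": 0,"ty": 0,"tz": -5.5,"wx": 0,"wy": 0,"wz": 0},{"tx": 0.6,"ty": 2,"tz": -6.3,"wx": 0,"wy": 0,"wz": -10},{"tx": 1.2,"ty": 4.5,"tz": -6.3,"wx": 0,"wy": 0,"wz": -20},{"tx": 2,"ty": 7,"tz": -6.3,"wx": 0,"wy": 0,"wz": -30},{"tx": 2.5,"ty": 9,"tz": -6.3,"wx": 0,"wy": 0,"wz": -40},{"tx": 3.1,"ty": 11,"tz": -6.3,"wx": 0,"wy": 0,"wz": -50},{"tx": 3.8,"ty": 13,"tz": -6.3,"wx": 0,"wy": 0,"wz": -60},{"tx": 3.9,"ty": 14.5,"tz": -6.3,"wx": 0,"wy": 0,"wz": -70},{"tx": 3.9,"ty": 14.5,"tz": -6.3,"wx": 0,"wy": 0,"wz": -76},{"tx": 3.9,"ty": 14.5,"tz": -2,"wx": 0,"wy": 0,"wz": -76}]' --hand 0

```text
t: 9.57
ee_pos: [0.6409, -0.0594, 0.1283]
ee_rot: [3.141, 0.007, 2.898]
wrist_force: [-0.6, -0.8, -0.5]
finger_gap: 0.043
```

```bash
python3 - <<'E'
from h import *
s,p,R=tool(); print(s["joints"].round(3),p,s["ee_rot"],s["t"],s["wrist_force"],s["torque"],s["finger_gap"])
im=vision.snapshot("wrist"); cv2.imwrite("pics/w5.png",im[:,:,::-1])
for o in wings(im,p,R,lo=190): print(o[0].round(4),round(o[1],3),o[2:])
print(rel([.6377,-.0584,.107],1.32+np.pi/2))
E
```

```text
[-0.206  0.576  0.017  1.005 -0.    -1.533] [ 0.64086974 -0.05941299  0.12829356] [3.14137313 0.0070104  2.89765105] 9.575 [-0.63182202 -0.75866594 -0.45894983] [ 0.02134881 -0.00526379 -0.02999173] 0.042970710986133503
[ 0.5152 -0.1098] 0.007 (5, 16, 155)
[ 0.497  -0.0972] 3.122 (8, 49, 735)
[ 0.6375 -0.0589] 1.328 (51, 8, 1360)
[ 0.6433 -0.0711] 1.321 (16, 4, 238)
[ 0.6271 -0.0671] 1.315 (15, 3, 160)
[0.4547 0.0474] 1.247 (49, 5, 178)
(array([-0.14,  0.05,  1.35]), array([-0. , -0.2,  0.3]))
```

jog_arm --commands '[{"tx": -0.1,"ty": 0.05,"tz": 1.3,"wx": 0,"wy": 0,"wz": 0},{"tx": -0.1,"ty": 0.05,"tz": 1.3,"wx": 0,"wy": 0,"wz": 0},{"tx": -0.1,"ty": 0.05,"tz": 1.3,"wx": 0,"wy": 0,"wz": 0},{"tx": -0.1,"ty": 0.05,"tz": 1.3,"wx": 0,"wy": 0,"wz": 0},{"tx": -0.1,"ty": 0.05,"tz": 1.3,"wx": 0,"wy": 0,"wz": 8},{"tx": -0.1,"ty": 0.05,"tz": 1.35,"wx": 0,"wy": 0,"wz": 16},{"tx": -0.1,"ty": 0.05,"tz": 1.4,"wx": 0,"wy": 0,"wz": 24},{"tx": -0.1,"ty": 0.05,"tz": 1.45,"wx": 0,"wy": 0,"wz": 32},{"tx": -0.1,"ty": 0.05,"tz": 1.5,"wx": 0,"wy": 0,"wz": 40},{"tx": -0.1,"ty": 0.05,"tz": 1.55,"wx": 0,"wy": 0,"wz": 47},{"tx": -0.1,"ty": 0.05,"tz": 1.6,"wx": 0,"wy": 0,"wz": 52}]' --hand 1

```text
t: 11.0
ee_pos: [0.6371, -0.0585, 0.1082]
ee_rot: [-3.138, -0.002, 1.984]
wrist_force: [-0.9, -0.6, -17.7]
finger_gap: 0.0105
```

```bash
python3 - <<'E'
from h import *
s,p,R=tool(); print(s["joints"].round(3),p,s["ee_rot"],s["t"],s["wrist_force"],s["torque"],s["finger_gap"])
print(rel([.4543,.0484,.17],1.248+np.pi/2))
E
```

```text
[-0.205  0.595 -0.006  0.975 -0.001 -0.619] [ 0.63706678 -0.05853617  0.10821629] [-3.13751371e+00 -2.06741237e-03  1.98405396e+00] 11.0 [ -0.91288568  -0.5775494  -17.68632787] [-0.36012091  0.22857206  0.1635709 ] 0.010510795461261931
(array([ 17.15, -12.47,  -6.09]), array([ -0.2,  -0.2, -47.8]))
```

jog_arm --commands '[{"tx": 0,"ty": 0,"tz": 0,"wx": 0,"wy": 0,"wz": 0},{"tx": 0,"ty": 0,"tz": 0,"wx": 0,"wy": 0,"wz": 0},{"tx": 0,"ty": 0,"tz": -5.5,"wx": 0,"wy": 0,"wz": 0},{"tx": 3.4,"ty": -2.5,"tz": -6.1,"wx": 0,"wy": 0,"wz": -10},{"tx": 6.8,"ty": -5,"tz": -6.1,"wx": 0,"wy": 0,"wz": -20},{"tx": 10.2,"ty": -7.5,"tz": -6.1,"wx": 0,"wy": 0,"wz": -30},{"tx": 13.6,"ty": -10,"tz": -6.1,"wx": 0,"wy": 0,"wz": -40},{"tx": 17.1,"ty": -12.4,"tz": -6.1,"wx": 0,"wy": 0,"wz": -47.5},{"tx": 17.1,"ty": -12.4,"tz": -6.1,"wx": 0,"wy": 0,"wz": -47.5},{"tx": 17.1,"ty": -12.4,"tz": -3,"wx": 0,"wy": 0,"wz": -47.5},{"tx": 17.1,"ty": -12.4,"tz": -1,"wx": 0,"wy": 0,"wz": -47.5},{"tx": 17.1,"ty": -12.4,"tz": -1,"wx": 0,"wy": 0,"wz": -47.5}]' --hand 0

```text
t: 12.5
ee_pos: [0.4568, 0.0473, 0.1196]
ee_rot: [-3.141, -0.0, 2.816]
wrist_force: [-0.5, -0.0, -0.3]
finger_gap: 0.0428
```

```bash
python3 - <<'E'
from h import *
s,p,R=tool(); print(s["joints"].round(3),p,s["ee_rot"],s["t"],s["wrist_force"],s["torque"],s["finger_gap"])
im=vision.snapshot("wrist"); cv2.imwrite("pics/w6.png",im[:,:,::-1])
for o in wings(im,p,R,lo=190): print(o[0].round(4),round(o[1],3),o[2:])
print(rel([.4543,.0484,.107],1.248+np.pi/2))
E
```

```text
[-0.056  0.269 -0.503  0.798 -0.    -1.301] [0.45675734 0.04732167 0.1195954 ] [-3.14143236e+00 -2.75191911e-04  2.81574260e+00] 12.5 [-0.54230995 -0.0028658  -0.28744461] [-4.57172666e-05  1.15911125e-02  1.92099352e-02] 0.04282430078087158
[ 0.4964 -0.0922] 3.133 (36, 3, 204)
[0.4541 0.048 ] 1.243 (50, 7, 1323)
[0.4588 0.0348] 1.232 (16, 4, 254)
[0.4432 0.0401] 1.238 (15, 4, 178)
(array([0.32, 0.01, 1.34]), array([ 0. ,  0. , -0.2]))
```

jog_arm --commands '[{"tx": 0.3,"ty": 0,"tz": 1.2,"wx": 0,"wy": 0,"wz": 0},{"tx": 0.3,"ty": 0,"tz": 1.2,"wx": 0,"wy": 0,"wz": 0},{"tx": 0.3,"ty": 0,"tz": 1.2,"wx": 0,"wy": 0,"wz": 0},{"tx": 0.3,"ty": 0,"tz": 1.2,"wx": 0,"wy": 0,"wz": 0},{"tx": 0.3,"ty": 0,"tz": 1.25,"wx": 0,"wy": 0,"wz": 8},{"tx": 0.3,"ty": 0,"tz": 1.3,"wx": 0,"wy": 0,"wz": 16},{"tx": 0.3,"ty": 0,"tz": 1.35,"wx": 0,"wy": 0,"wz": 24},{"tx": 0.3,"ty": 0,"tz": 1.4,"wx": 0,"wy": 0,"wz": 32},{"tx": 0.3,"ty": 0,"tz": 1.45,"wx": 0,"wy": 0,"wz": 40},{"tx": 0.3,"ty": 0,"tz": 1.5,"wx": 0,"wy": 0,"wz": 47},{"tx": 0.3,"ty": 0,"tz": 1.6,"wx": 0,"wy": 0,"wz": 53}]' --hand 1

```text
t: 13.92
ee_pos: [0.4534, 0.0484, 0.1034]
ee_rot: [-3.141, 0.0, 1.888]
wrist_force: [1.3, -1.3, -5.8]
finger_gap: 0.011
```

```bash
python3 - <<'E'
from h import *
s,p,R=tool(); print(s["joints"].round(3),p,s["ee_rot"],s["t"],s["wrist_force"],s["torque"],s["finger_gap"])
print(rel([.5995,.0867,.168],.224+np.pi/2))
E
```

```text
[-0.054  0.284 -0.533  0.753 -0.    -0.371] [0.45336738 0.04844072 0.10340969] [-3.14092779e+00  2.00191764e-04  1.88750264e+00] 13.925 [ 1.31946719 -1.30097813 -5.82610758] [-0.28151985 -0.1427104   0.14319296] 0.010976678916404263
(array([-0.92, 15.07, -6.47]), array([-0. ,  0. ,  5.3]))
```

jog_arm --commands '[{"tx": 0,"ty": 0,"tz": 0,"wx": 0,"wy": 0,"wz": 0},{"tx": 0,"ty": 0,"tz": 0,"wx": 0,"wy": 0,"wz": 0},{"tx": 0,"ty": 0,"tz": -5.5,"wx": 0,"wy": 0,"wz": 0},{"tx": -0.2,"ty": 4,"tz": -6.5,"wx": 0,"wy": 0,"wz": 2},{"tx": -0.4,"ty": 8,"tz": -6.5,"wx": 0,"wy": 0,"wz": 4},{"tx": -0.7,"ty": 12,"tz": -6.5,"wx": 0,"wy": 0,"wz": 5.3},{"tx": -0.9,"ty": 15,"tz": -6.5,"wx": 0,"wy": 0,"wz": 5.3},{"tx": -0.9,"ty": 15,"tz": -6.5,"wx": 0,"wy": 0,"wz": 5.3},{"tx": -0.9,"ty": 15,"tz": -3,"wx": 0,"wy": 0,"wz": 5.3},{"tx": -0.9,"ty": 15,"tz": -1,"wx": 0,"wy": 0,"wz": 5.3},{"tx": -0.9,"ty": 15,"tz": -1,"wx": 0,"wy": 0,"wz": 5.3}]' --hand 0

```text
t: 15.3
ee_pos: [0.5969, 0.0871, 0.1128]
ee_rot: [-3.139, -0.001, 1.799]
wrist_force: [-0.1, -0.5, -0.7]
finger_gap: 0.0427
```

```bash
python3 - <<'E'
from h import *
s,p,R=tool(); print(s["joints"].round(3),p,s["ee_rot"],s["t"],s["wrist_force"],s["torque"],s["finger_gap"])
im=vision.snapshot("wrist"); cv2.imwrite("pics/w7.png",im[:,:,::-1])
for o in wings(im,p,R,hz=.0905,lo=190): print(o[0].round(4),round(o[1],3),o[2:])
print(rel([.5992,.0867,.104],.224+np.pi/2))
E
```

```text
[ 0.024  0.525 -0.117  0.932 -0.    -0.205] [0.59691165 0.08712899 0.11284886] [-3.13865056e+00 -6.10346440e-04  1.79946706e+00] 15.3 [-0.08850803 -0.46022129 -0.74920806] [0.02751139 0.01087493 0.03935875] 0.04270471000017643
[0.5985 0.0876] 0.198 (50, 7, 1110)
[ 0.6363 -0.0553] 0.406 (49, 5, 303)
[0.5901 0.0754] 0.206 (14, 3, 157)
[0.5866 0.0917] 0.21 (14, 4, 184)
(array([-0.08,  0.11,  1.01]), array([-0. , -0. ,  0.3]))
```

jog_arm --commands '[{"tx": -0.1,"ty": 0.05,"tz": 0.9,"wx": 0,"wy": 0,"wz": 0},{"tx": -0.1,"ty": 0.05,"tz": 0.9,"wx": 0,"wy": 0,"wz": 0},{"tx": -0.1,"ty": 0.05,"tz": 0.9,"wx": 0,"wy": 0,"wz": 0},{"tx": -0.1,"ty": 0.05,"tz": 0.9,"wx": 0,"wy": 0,"wz": 0},{"tx": -0.1,"ty": 0.05,"tz": 0.95,"wx": 0,"wy": 0,"wz": 4},{"tx": -0.1,"ty": 0.05,"tz": 1.0,"wx": 0,"wy": 0,"wz": 8},{"tx": -0.1,"ty": 0.05,"tz": 1.0,"wx": 0,"wy": 0,"wz": 12}]' --hand 1

```text
t: 16.23
ee_pos: [0.5994, 0.0865, 0.1041]
ee_rot: [3.141, 0.0, 1.587]
wrist_force: [-0.8, 0.6, 0.2]
finger_gap: 0.0111
```

```bash
cat > st.py <<'E'
from h import *
s,p,R=tool(); print(p.round(4),s["ee_rot"].round(4),s["t"],s["wrist_force"].round(1),s["torque"].round(3),round(s["finger_gap"],4))
E
python3 st.py
```

```text
[0.5994 0.0865 0.1041] [3.1414e+00 2.0000e-04 1.5875e+00] 16.225 [-0.8  0.6  0.2] [0.09  0.2   0.199] 0.0111
```

jog_arm --commands '[{"tx": 0,"ty": 0,"tz": 0.05,"wx": 0,"wy": 0,"wz": 4},{"tx": 0,"ty": 0,"tz": 0.05,"wx": 0,"wy": 0,"wz": 8}]'

```text
t: 16.48
ee_pos: [0.5994, 0.0863, 0.1035]
ee_rot: [3.142, 0.0, 1.448]
wrist_force: [-0.9, -0.2, -0.8]
finger_gap: 0.0108
```

```bash
python3 st.py
```

```text
[0.5994 0.0863 0.1035] [3.1415e+00 5.0000e-04 1.4477e+00] 16.475 [-0.9 -0.2 -0.8] [0.002 0.152 0.285] 0.0108
```

jog_arm --commands '[{"tx": 0,"ty": 0,"tz": 0.05,"wx": 0,"wy": 0,"wz": 4},{"tx": 0,"ty": 0,"tz": 0.05,"wx": 0,"wy": 0,"wz": 7}]'

```text
t: 16.73
ee_pos: [0.5993, 0.0862, 0.103]
ee_rot: [3.142, 0.001, 1.326]
wrist_force: [-1.4, 0.3, -0.8]
finger_gap: 0.0106
```

```bash
python3 st.py
```

```text
[0.5993 0.0862 0.103 ] [3.1415e+00 7.0000e-04 1.3258e+00] 16.725 [-1.4  0.3 -0.8] [-0.139  0.213  0.235] 0.0106
```

jog_arm --commands '[{"tx": 0,"ty": 0,"tz": 0.05,"wx": 0,"wy": 0,"wz": 4},{"tx": 0,"ty": 0,"tz": 0.05,"wx": 0,"wy": 0,"wz": 7}]'

```text
t: 16.98
ee_pos: [0.5993, 0.0861, 0.1025]
ee_rot: [3.141, 0.001, 1.204]
wrist_force: [-1.0, -0.4, -0.8]
finger_gap: 0.0107
```

```bash
python3 st.py
```

```text
[0.5993 0.0861 0.1025] [3.1414e+00 9.0000e-04 1.2036e+00] 16.975 [-1.  -0.4 -0.8] [-0.242  0.327  0.289] 0.0107
```

jog_arm --commands '[{"tx": 0,"ty": 0,"tz": 0.03,"wx": 0,"wy": 0,"wz": 3},{"tx": 0,"ty": 0,"tz": 0.05,"wx": 0,"wy": 0,"wz": 6}]'

```text
t: 17.23
ee_pos: [0.5993, 0.086, 0.1022]
ee_rot: [3.141, 0.001, 1.099]
wrist_force: [-2.1, -1.3, 3.4]
finger_gap: 0.0106
```

```bash
python3 st.py
```

```text
[0.5993 0.086  0.1022] [3.1412e+00 1.0000e-03 1.0992e+00] 17.225 [-2.1 -1.3  3.4] [-0.34   0.584  0.468] 0.0106
```

```bash
python3 - <<'E'
from h import *
print(rel([.4924,-.0968,.168],1.564),rel([.4924,-.0968,.112],1.564))
E
```

```text
(array([-21.14,  -1.22,  -6.56]), array([  0. ,   0.1, -26.6])) (array([-21.14,  -1.22,  -0.96]), array([  0. ,   0.1, -26.6]))
```

jog_arm --commands '[{"tx": 0,"ty": 0,"tz": 0,"wx": 0,"wy": 0,"wz": 0},{"tx": 0,"ty": 0,"tz": 0,"wx": 0,"wy": 0,"wz": 0},{"tx": 0,"ty": 0,"tz": -5.5,"wx": 0,"wy": 0,"wz": 0},{"tx": -5.3,"ty": -0.3,"tz": -6.5,"wx": 0,"wy": 0,"wz": -7},{"tx": -10.5,"ty": -0.6,"tz": -6.5,"wx": 0,"wy": 0,"wz": -14},{"tx": -15.8,"ty": -0.9,"tz": -6.5,"wx": 0,"wy": 0,"wz": -21},{"tx": -21.1,"ty": -1.2,"tz": -6.5,"wx": 0,"wy": 0,"wz": -26.6},{"tx": -21.1,"ty": -1.2,"tz": -6.5,"wx": 0,"wy": 0,"wz": -26.6},{"tx": -21.1,"ty": -1.2,"tz": -3,"wx": 0,"wy": 0,"wz": -26.6},{"tx": -21.1,"ty": -1.2,"tz": -1,"wx": 0,"wy": 0,"wz": -26.6},{"tx": -21.1,"ty": -1.2,"tz": -1,"wx": 0,"wy": 0,"wz": -26.6}]' --hand 0

```text
t: 18.6
ee_pos: [0.4925, -0.0954, 0.1108]
ee_rot: [-3.139, -0.001, 1.565]
wrist_force: [-1.2, -0.2, -0.2]
finger_gap: 0.0426
```

```bash
python3 - <<'E'
from h import *
s,p,R=tool(); print(s["joints"].round(3),p,s["ee_rot"],s["t"],s["wrist_force"],s["torque"],s["finger_gap"])
im=vision.snapshot("wrist"); cv2.imwrite("pics/w8.png",im[:,:,::-1])
for o in wings(im,p,R,hz=.0905,lo=190): print(o[0].round(4),round(o[1],3),o[2:])
print(rel([.4924,-.0968,.104],1.564))
E
```

```text
[-0.337  0.354 -0.406  0.814  0.    -0.332] [ 0.49250112 -0.09536065  0.11078807] [-3.13939316e+00 -9.64213766e-04  1.56524093e+00] 18.6 [-1.18496598 -0.18669715 -0.16714479] [-0.00530373  0.02219969  0.0360851 ] 0.04264808612637429
[0.4539 0.0476] 0.317 (51, 7, 697)
[0.4519 0.0167] 0.306 (18, 6, 208)
[ 0.4919 -0.0959] 3.136 (8, 52, 1784)
[ 0.481  -0.1053] 3.116 (16, 4, 210)
[ 0.4818 -0.0888] 3.131 (4, 16, 247)
(array([-0.12, -0.08,  0.78]), array([-0. , -0. ,  0.1]))
```

jog_arm --commands '[{"tx": -0.1,"ty": -0.05,"tz": 0.75,"wx": 0,"wy": 0,"wz": 0},{"tx": -0.1,"ty": -0.05,"tz": 0.75,"wx": 0,"wy": 0,"wz": 0},{"tx": -0.1,"ty": -0.05,"tz": 0.75,"wx": 0,"wy": 0,"wz": 0},{"tx": -0.1,"ty": -0.05,"tz": 0.75,"wx": 0,"wy": 0,"wz": 0},{"tx": -0.1,"ty": -0.05,"tz": 0.8,"wx": 0,"wy": 0,"wz": 6},{"tx": -0.1,"ty": -0.05,"tz": 0.85,"wx": 0,"wy": 0,"wz": 12},{"tx": -0.1,"ty": -0.05,"tz": 0.9,"wx": 0,"wy": 0,"wz": 17},{"tx": -0.1,"ty": -0.05,"tz": 0.95,"wx": 0,"wy": 0,"wz": 21},{"tx": -0.1,"ty": -0.05,"tz": 0.95,"wx": 0,"wy": 0,"wz": 25}]' --hand 1

```text
t: 19.77
ee_pos: [0.4926, -0.0974, 0.1027]
ee_rot: [3.141, 0.001, 1.126]
wrist_force: [-0.7, 1.0, 0.8]
finger_gap: 0.0108
```

```bash
python3 st.py
```

```text
[ 0.4926 -0.0974  0.1027] [3.1412e+00 6.0000e-04 1.1264e+00] 19.775 [-0.7  1.   0.8] [-0.026  0.152  0.287] 0.0108
```

jog_arm --commands '[{"tx": 0,"ty": 0,"tz": 0.03,"wx": 0,"wy": 0,"wz": 3},{"tx": 0,"ty": 0,"tz": 0.05,"wx": 0,"wy": 0,"wz": 6}]'

```text
t: 20.02
ee_pos: [0.4926, -0.0976, 0.1023]
ee_rot: [3.141, 0.001, 1.022]
wrist_force: [-2.2, -0.3, 4.7]
finger_gap: 0.0104
```

```bash
python3 st.py
```

```text
[ 0.4926 -0.0976  0.1023] [3.1410e+00 8.0000e-04 1.0223e+00] 20.025 [-2.2 -0.3  4.7] [-0.042  0.481  0.366] 0.0104
```

jog_arm --commands '[{"tx": 0,"ty": 0,"tz": 0.02,"wx": 0,"wy": 0,"wz": 3},{"tx": 0,"ty": 0,"tz": 0.03,"wx": 0,"wy": 0,"wz": 5}]'

```text
t: 20.27
ee_pos: [0.4925, -0.0977, 0.1021]
ee_rot: [3.141, 0.001, 0.935]
wrist_force: [-3.4, -0.4, 5.4]
finger_gap: 0.011
```

```bash
python3 st.py
```

```text
[ 0.4925 -0.0977  0.1021] [3.141e+00 1.000e-03 9.355e-01] 20.275 [-3.4 -0.4  5.4] [-0.075  0.538  0.508] 0.011
```

```bash
python3 - <<'E'
from h import *
print(rel([.6373,-.0585,.166],1.984))
E
```

```text
(array([11.74,  9.34, -6.4 ]), array([  0. ,   0.1, -60.1]))
```

jog_arm --commands '[{"tx": 0,"ty": 0,"tz": 0,"wx": 0,"wy": 0,"wz": 0},{"tx": 0,"ty": 0,"tz": 0,"wx": 0,"wy": 0,"wz": 0},{"tx": 0,"ty": 0,"tz": -5.5,"wx": 0,"wy": 0,"wz": 0},{"tx": 2,"ty": 1.6,"tz": -6.5,"wx": 0,"wy": 0,"wz": -10},{"tx": 4,"ty": 3.2,"tz": -6.5,"wx": 0,"wy": 0,"wz": -20},{"tx": 6,"ty": 4.8,"tz": -6.5,"wx": 0,"wy": 0,"wz": -30},{"tx": 8,"ty": 6.4,"tz": -6.5,"wx": 0,"wy": 0,"wz": -40},{"tx": 10,"ty": 8,"tz": -6.5,"wx": 0,"wy": 0,"wz": -50},{"tx": 11.7,"ty": 9.3,"tz": -6.5,"wx": 0,"wy": 0,"wz": -60},{"tx": 11.7,"ty": 9.3,"tz": -6.5,"wx": 0,"wy": 0,"wz": -60},{"tx": 11.7,"ty": 9.3,"tz": -3,"wx": 0,"wy": 0,"wz": -60},{"tx": 11.7,"ty": 9.3,"tz": -1,"wx": 0,"wy": 0,"wz": -60}]' --hand 0

```text
t: 21.78
ee_pos: [0.6353, -0.0582, 0.1101]
ee_rot: [-3.14, -0.001, 1.979]
wrist_force: [-0.3, -0.2, 0.2]
finger_gap: 0.0428
```

```bash
python3 - <<'E'
from h import *
s,p,R=tool(); print(s["joints"].round(3),p,s["ee_rot"],s["t"],s["wrist_force"],s["torque"],s["finger_gap"])
im=vision.snapshot("wrist"); cv2.imwrite("pics/w9.png",im[:,:,::-1])
for o in wings(im,p,R,hz=.0905,lo=190): print(o[0].round(4),round(o[1],3),o[2:])
print(rel([.6373,-.0585,.104],1.984))
E
```

```text
[-0.206  0.588 -0.013  0.972 -0.    -0.614] [ 0.63528083 -0.05823704  0.11009255] [-3.13988698e+00 -8.90044606e-04  1.97942713e+00] 21.775 [-0.25546798 -0.19615562  0.16233136] [0.02586632 0.04368076 0.01380835] 0.04282211908314166
[ 0.637  -0.0579] 0.398 (50, 7, 1339)
[ 0.6303 -0.0709] 0.433 (15, 4, 184)
[ 0.6235 -0.0559] 0.425 (15, 4, 210)
[0.5988 0.0822] 2.652 (6, 49, 360)
(array([-0.17,  0.28,  0.37]), array([-0.2, -0.2, -0.3]))
```

jog_arm --commands '[{"tx": -0.1,"ty": 0.15,"tz": 0.5,"wx": 0,"wy": 0,"wz": 0},{"tx": -0.1,"ty": 0.15,"tz": 0.5,"wx": 0,"wy": 0,"wz": 0},{"tx": -0.1,"ty": 0.15,"tz": 0.5,"wx": 0,"wy": 0,"wz": 0},{"tx": -0.1,"ty": 0.15,"tz": 0.5,"wx": 0,"wy": 0,"wz": 0},{"tx": -0.1,"ty": 0.15,"tz": 0.55,"wx": 0,"wy": 0,"wz": 6},{"tx": -0.1,"ty": 0.15,"tz": 0.6,"wx": 0,"wy": 0,"wz": 12},{"tx": -0.1,"ty": 0.15,"tz": 0.65,"wx": 0,"wy": 0,"wz": 17},{"tx": -0.1,"ty": 0.15,"tz": 0.7,"wx": 0,"wy": 0,"wz": 21},{"tx": -0.1,"ty": 0.15,"tz": 0.7,"wx": 0,"wy": 0,"wz": 25}]' --hand 1

```text
t: 22.95
ee_pos: [0.6385, -0.0588, 0.1051]
ee_rot: [3.142, 0.001, 1.545]
wrist_force: [-3.4, 0.6, 1.0]
finger_gap: 0.0106
```

```bash
python3 st.py
```

```text
[ 0.6385 -0.0588  0.1051] [3.1415e+00 9.0000e-04 1.5447e+00] 22.95 [-3.4  0.6  1. ] [0.032 0.763 0.141] 0.0106
```

jog_arm --commands '[{"tx": 0,"ty": 0,"tz": 0.03,"wx": 0,"wy": 0,"wz": 3},{"tx": 0,"ty": 0,"tz": 0.05,"wx": 0,"wy": 0,"wz": 6}]'

```text
t: 23.2
ee_pos: [0.6384, -0.0589, 0.1048]
ee_rot: [3.141, 0.001, 1.441]
wrist_force: [-5.0, -0.3, 3.7]
finger_gap: 0.0107
```

```bash
python3 st.py
```

```text
[ 0.6384 -0.0589  0.1048] [3.1414e+00 1.2000e-03 1.4407e+00] 23.2 [-5.  -0.3  3.7] [-0.088  1.06   0.31 ] 0.0107
```

jog_arm --commands '[{"tx": 0,"ty": 0,"tz": 0.02,"wx": 0,"wy": 0,"wz": 3},{"tx": 0,"ty": 0,"tz": 0.04,"wx": 0,"wy": 0,"wz": 6}]'

```text
t: 23.45
ee_pos: [0.6384, -0.0591, 0.1046]
ee_rot: [3.141, 0.002, 1.336]
wrist_force: [-5.6, 0.1, 6.7]
finger_gap: 0.0104
```

```bash
python3 st.py; python3 - <<'E'
from h import *
print(rel([.4538,.0484,.166],1.888))
E
```

```text
[ 0.6384 -0.0591  0.1046] [3.1412e+00 1.6000e-03 1.3362e+00] 23.45 [-5.6  0.1  6.7] [-0.224  1.274  0.563] 0.0104
(array([  6.16, -20.45,  -6.16]), array([ -0. ,   0.1, -31.6]))
```

jog_arm --commands '[{"tx": 0,"ty": 0,"tz": 0,"wx": 0,"wy": 0,"wz": 0},{"tx": 0,"ty": 0,"tz": 0,"wx": 0,"wy": 0,"wz": 0},{"tx": 0,"ty": 0,"tz": -5.5,"wx": 0,"wy": 0,"wz": 0},{"tx": 1.5,"ty": -5,"tz": -6.3,"wx": 0,"wy": 0,"wz": -8},{"tx": 3,"ty": -10,"tz": -6.3,"wx": 0,"wy": 0,"wz": -16},{"tx": 4.5,"ty": -15,"tz": -6.3,"wx": 0,"wy": 0,"wz": -24},{"tx": 6.2,"ty": -20.4,"tz": -6.3,"wx": 0,"wy": 0,"wz": -31.5},{"tx": 6.2,"ty": -20.4,"tz": -6.3,"wx": 0,"wy": 0,"wz": -31.5},{"tx": 6.2,"ty": -20.4,"tz": -3,"wx": 0,"wy": 0,"wz": -31.5},{"tx": 6.2,"ty": -20.4,"tz": -0.7,"wx": 0,"wy": 0,"wz": -31.5},{"tx": 6.2,"ty": -20.4,"tz": -0.7,"wx": 0,"wy": 0,"wz": -31.5}]' --hand 0

```text
t: 24.82
ee_pos: [0.4544, 0.0486, 0.1097]
ee_rot: [-3.14, -0.0, 1.887]
wrist_force: [0.1, -0.7, -0.1]
finger_gap: 0.0424
```

```bash
python3 - <<'E'
from h import *
s,p,R=tool(); print(s["joints"].round(3),p,s["ee_rot"],s["t"],s["wrist_force"],s["torque"],s["finger_gap"])
im=vision.snapshot("wrist"); cv2.imwrite("pics/w10.png",im[:,:,::-1])
for o in wings(im,p,R,hz=.0905,lo=190): print(o[0].round(4),round(o[1],3),o[2:])
print(rel([.4538,.0484,.104],1.888))
E
```

```text
[-0.053  0.279 -0.521  0.772 -0.    -0.37 ] [0.45436883 0.04864698 0.10967497] [-3.13986031e+00 -4.67150460e-04  1.88692516e+00] 24.825 [ 0.11430014 -0.69402254 -0.12278861] [1.58102430e-02 1.31469396e-05 9.36919476e-03] 0.04237495519902467
[ 0.4899 -0.0926] 2.515 (8, 52, 712)
[0.4537 0.0487] 0.321 (51, 8, 1837)
[ 0.4785 -0.0685] 2.526 (5, 17, 155)
[0.4409 0.0522] 0.335 (16, 4, 247)
[0.4464 0.0364] 0.312 (16, 4, 219)
(array([ 0.02, -0.13,  0.66]), array([-0. ,  0. , -0.1]))
```

jog_arm --commands '[{"tx": 0,"ty": 0,"tz": 0.55,"wx": 0,"wy": 0,"wz": 0},{"tx": 0,"ty": 0,"tz": 0.55,"wx": 0,"wy": 0,"wz": 0},{"tx": 0,"ty": 0,"tz": 0.55,"wx": 0,"wy": 0,"wz": 0},{"tx": 0,"ty": 0,"tz": 0.55,"wx": 0,"wy": 0,"wz": 0},{"tx": 0,"ty": 0,"tz": 0.6,"wx": 0,"wy": 0,"wz": 6},{"tx": 0,"ty": 0,"tz": 0.65,"wx": 0,"wy": 0,"wz": 12},{"tx": 0,"ty": 0,"tz": 0.7,"wx": 0,"wy": 0,"wz": 17},{"tx": 0,"ty": 0,"tz": 0.75,"wx": 0,"wy": 0,"wz": 22},{"tx": 0,"ty": 0,"tz": 0.75,"wx": 0,"wy": 0,"wz": 27}]' --hand 1

```text
t: 26.0
ee_pos: [0.455, 0.0481, 0.1035]
ee_rot: [3.14, 0.002, 1.413]
wrist_force: [1.8, -6.0, -0.3]
finger_gap: 0.0106
```

```bash
python3 st.py
```

```text
[0.455  0.0481 0.1035] [3.1401e+00 1.9000e-03 1.4132e+00] 26.0 [ 1.8 -6.  -0.3] [-1.167 -0.326  0.2  ] 0.0106
```

jog_arm --commands '[{"tx": 0,"ty": 0,"tz": 0.03,"wx": 0,"wy": 0,"wz": 3},{"tx": 0,"ty": 0,"tz": 0.04,"wx": 0,"wy": 0,"wz": 6}]'

```text
t: 26.25
ee_pos: [0.455, 0.0479, 0.1033]
ee_rot: [3.14, 0.002, 1.31]
wrist_force: [-0.1, -7.0, 4.2]
finger_gap: 0.0109
```

```bash
python3 st.py
```

```text
[0.455  0.0479 0.1033] [3.1398e+00 2.2000e-03 1.3098e+00] 26.25 [-0.1 -7.   4.2] [-1.294  0.007  0.388] 0.0109
```

jog_arm --commands '[{"tx": 0,"ty": 0,"tz": 0.01,"wx": 0,"wy": 0,"wz": 2},{"tx": 0,"ty": 0,"tz": 0.02,"wx": 0,"wy": 0,"wz": 4}]'

```text
t: 26.5
ee_pos: [0.455, 0.0478, 0.1031]
ee_rot: [3.14, 0.002, 1.241]
wrist_force: [0.4, -6.6, 5.9]
finger_gap: 0.0108
```

```bash
python3 st.py;python3 - <<'E'
from h import *
print(rel([.5993,.0862,.166],1.099))
E
```

```text
[0.455  0.0478 0.1031] [3.1395e+00 2.3000e-03 1.2407e+00] 26.5 [ 0.4 -6.6  5.9] [-1.464  0.046  0.55 ] 0.0108
(array([ 8.3 , 12.42, -6.28]), array([0.1, 0.1, 8.1]))
```

jog_arm --commands '[{"tx": 0,"ty": 0,"tz": 0,"wx": 0,"wy": 0,"wz": 0},{"tx": 0,"ty": 0,"tz": 0,"wx": 0,"wy": 0,"wz": 0},{"tx": 0,"ty": 0,"tz": -5.5,"wx": 0,"wy": 0,"wz": 0},{"tx": 2.8,"ty": 4.1,"tz": -6.3,"wx": 0,"wy": 0,"wz": 4},{"tx": 5.6,"ty": 8.3,"tz": -6.3,"wx": 0,"wy": 0,"wz": 8},{"tx": 8.3,"ty": 12.4,"tz": -6.3,"wx": 0,"wy": 0,"wz": 8},{"tx": 8.3,"ty": 12.4,"tz": -6.3,"wx": 0,"wy": 0,"wz": 8},{"tx": 8.3,"ty": 12.4,"tz": -3,"wx": 0,"wy": 0,"wz": 8},{"tx": 8.3,"ty": 12.4,"tz": -0.7,"wx": 0,"wy": 0,"wz": 8},{"tx": 8.3,"ty": 12.4,"tz": -0.7,"wx": 0,"wy": 0,"wz": 8},{"tx": 8.3,"ty": 12.4,"tz": -0.7,"wx": 0,"wy": 0,"wz": 8}]' --hand 0

```text
t: 27.88
ee_pos: [0.5987, 0.0875, 0.1105]
ee_rot: [3.141, -0.0, 1.102]
wrist_force: [-0.2, -0.4, 0.2]
finger_gap: 0.0427
```

```bash
python3 - <<'E'
from h import *
s,p,R=tool(); print(s["joints"].round(3),p,s["ee_rot"],s["t"],s["wrist_force"],s["torque"],s["finger_gap"])
im=vision.snapshot("wrist"); cv2.imwrite("pics/w11.png",im[:,:,::-1])
for o in wings(im,p,R,hz=.088,lo=190): print(o[0].round(4),round(o[1],3),o[2:])
print(rel([.5993,.0862,.1025],1.099))
E
```

```text
[ 0.024  0.527 -0.119  0.923  0.     0.493] [0.59870443 0.08749309 0.11051416] [ 3.14096860e+00 -4.42529939e-04  1.10232489e+00] 27.875 [-0.20205567 -0.4362926   0.19503139] [-0.06425481  0.02495031 -0.01520928] 0.04274696660612243
[0.4589 0.051 ] 2.791 (7, 44, 637)
[ 0.4944 -0.0938] 2.495 (5, 50, 188)
[0.5994 0.0884] 2.66 (7, 51, 1179)
[0.5855 0.0839] 2.67 (3, 14, 154)
[0.5929 0.0988] 2.691 (4, 14, 189)
(array([-0.1 ,  0.08,  0.83]), array([ 0.1, -0. ,  0.2]))
```

View pics/w11.png

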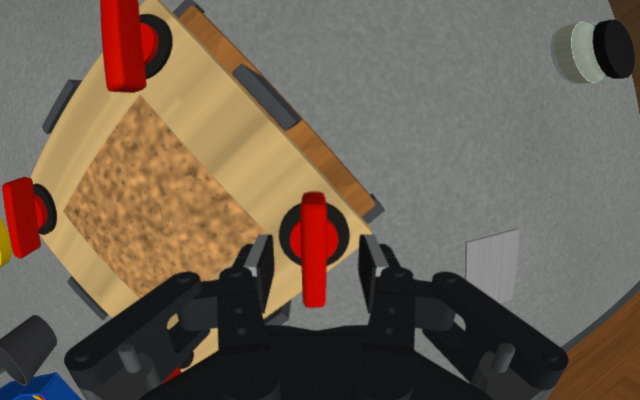

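The wing of knob 1 at about (313, 250) stands between the jaws, still aligned. I grip it and nudge slightly to feel its torque.

jog_arm --commands '[{"tx": -0.1,"ty": 0.05,"tz": 0.7,"wx": 0,"wy": 0,"wz": 0},{"tx": -0.1,"ty": 0.05,"tz": 0.7,"wx": 0,"wy": 0,"wz": 0},{"tx": -0.1,"ty": 0.05,"tz": 0.7,"wx": 0,"wy": 0,"wz": 0},{"tx": -0.1,"ty": 0.05,"tz": 0.7,"wx": 0,"wy": 0,"wz": 0.5},{"tx": -0.1,"ty": 0.05,"tz": 0.7,"wx": 0,"wy": 0,"wz": 1.5}]' --hand 1

```text
t: 28.55
ee_pos: [0.5985, 0.0863, 0.1024]
ee_rot: [-3.141, 0.0, 1.075]
wrist_force: [0.0, -1.9, -1.4]
finger_gap: 0.0108
```

```bash
python3 st.py
```

```text
[0.5985 0.0863 0.1024] [-3.1414e+00  4.0000e-04  1.0755e+00] 28.55 [ 0.  -1.9 -1.4] [-0.271  0.125  0.589] 0.0108
```

jog_arm --commands '[{"tx": 0,"ty": 0,"tz": 0,"wx": 0,"wy": 0,"wz": -1},{"tx": 0,"ty": 0,"tz": 0,"wx": 0,"wy": 0,"wz": -2},{"tx": 0,"ty": 0,"tz": 0,"wx": 0,"wy": 0,"wz": -2}]'

```text
t: 28.92
ee_pos: [0.5984, 0.0863, 0.1024]
ee_rot: [-3.141, 0.0, 1.111]
wrist_force: [-2.2, -0.9, -1.5]
finger_gap: 0.011
```

```bash
python3 st.py;python3 - <<'E'
from h import *
print(rel([.4925,-.0977,.166],.9355))
E
```

```text
[0.5984 0.0863 0.1024] [-3.1413e+00  2.0000e-04  1.1109e+00] 28.925 [-2.2 -0.9 -1.5] [-0.248  0.301 -0.234] 0.011
(array([-21.19,  -1.33,  -6.35]), array([-0.,  0., 10.]))
```

jog_arm --commands '[{"tx": 0,"ty": 0,"tz": 0,"wx": 0,"wy": 0,"wz": 0},{"tx": 0,"ty": 0,"tz": 0,"wx": 0,"wy": 0,"wz": 0},{"tx": 0,"ty": 0,"tz": 0,"wx": 0,"wy": 0,"wz": 0},{"tx": 0,"ty": 0,"tz": -5,"wx": 0,"wy": 0,"wz": 0},{"tx": 0,"ty": 0,"tz": -10,"wx": 0,"wy": 0,"wz": 0},{"tx": 0,"ty": 0,"tz": -15,"wx": 0,"wy": 0,"wz": 0},{"tx": 0,"ty": 0,"tz": -18,"wx": 0,"wy": 0,"wz": 0},{"tx": 0,"ty": 0,"tz": -18,"wx": 0,"wy": 0,"wz": 0},{"tx": 0,"ty": 0,"tz": -18,"wx": 0,"wy": 0,"wz": 0}]' --hand 0

```text
t: 30.05
ee_pos: [0.5983, 0.0864, 0.2817]
ee_rot: [-3.141, 0.0, 1.111]
wrist_force: [-0.7, -0.1, -0.9]
finger_gap: 0.0429
```

```bash
python3 - <<'E'
from h import *
s,p,R=tool(); print(p,s["t"],s["wrist_force"])
im=vision.snapshot("wrist"); cv2.imwrite("pics/w12.png",im[:,:,::-1])
for o in wings(im,p,R,hz=.088,lo=190): print(o[0].round(4),round(o[1],3),o[2:])
E
```

```text
[0.59832069 0.08640376 0.28166798] 30.05 [-0.72725114 -0.09611826 -0.93082635]
[0.4546 0.0491] 2.808 (8, 51, 332)
[ 0.4929 -0.0952] 2.496 (6, 51, 198)
[0.6005 0.0898] 2.64 (12, 50, 409)
```

View pics/w12.png

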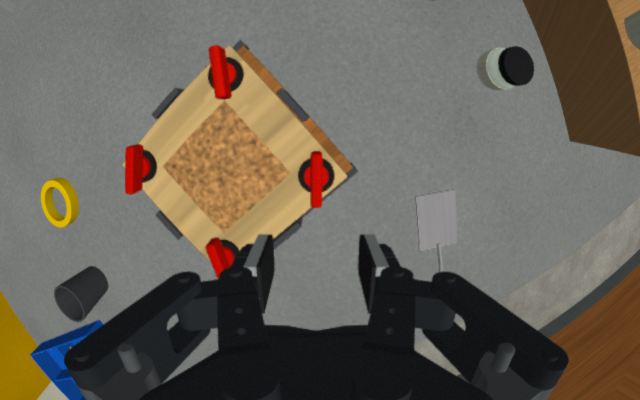

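The gripper hangs clear. All four wings are in place, at about (316, 180), (220, 72), (135, 169) and (220, 256), and the bystanders in view (tape, pen cup, jar) look undisturbed.

```bash
python3 -c "
from bench import ticket; print(ticket.close_job())"
```

```text
the job is handed in; nothing more can be done
None
```

I clamped the panel and handed the job in at about 30 s. The job reports no verdict. I never measured the pressing forces or the platen tilt directly; I judged both from knob torque and angle.

- **First pass (order 1-3-2-4):** I turned each knob about 47–53° clockwise, to an estimated angle of about 0.55 rad. Torque was about 0.15 N m on the last three; knob 1 gave no usable reading.
- **Second pass (same order):** I tightened each knob until the torque climbed steeply:

| Knob | Final torque (N m) | Estimated angle (rad) |
|---|---|---|
| 1 | 0.47 | 1.23 |
| 3 | 0.51 | 1.19 |
| 2 | 0.56 | 1.19 |
| 4 | 0.55 | 1.19 |

- **Recheck of knob 1:** A small nudge after the others were firm read 0.59 N m, so it had gained load. I backed it off about 2°, to an estimated 1.22 rad and 0.52 N m. That last torque is inferred, not felt again. I did not recheck knobs 2, 3 and 4.
- **Last checks:** The four knob angles agree within about 0.04 rad, or about 0.2 mm of height, so the platen should be close to level. The gripper was open and about 18 cm above the knobs, with wrist force near zero. The tape, pen cup and jar were in the last view and looked undisturbed; the glue bottle and offcut were not in it.

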